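Clear the width stops off the folding gauge

ROBOT

A 6-joint arm with a two-finger parallel gripper is mounted at the origin on the work surface. World frame = base frame: x ahead of the robot, y to its left, z up, the work surface at z = 0. Lengths are in m, angles in degrees, forces in N, time in s.
With the tool pointing down it reaches from about 0.4 to 0.825 m from the base axis. Payload 7 kg.
Tool frame: the origin (TCP) lies midway between the tips of the shut fingers; the grasp point (between the pads) lies 19 mm behind it (hold_point_z is the distance from the TCP to the grasp point, in m); z points along the fingers, y is the line along which they close (so a half turn about z gives the same grasp; the last joint's range is limited). The gripper opens to 88 mm and grips with 3 to 60 N. Pads are 19 mm wide; open, the fingers measure 130 mm over their backs; the gripper's body (78 mm by 193 mm) begins 47 mm behind the grasp point.
Start: joints at [84.345, 20.546, 0.682, 0, -70.136, -16.507], TCP at [0.255, 0.625, 0.227] pointing down, gripper open.
Joint ranges: [-176.03, 176.03], [-82.01, 121.73], [-58.28, 71.71], [-173.87, 95.51], [-174.79, -0.11], [-173.66, 173.66]. Speed limits (degrees/s): [136.94, 136.94, 172.46, 180, 180, 180].

INTERFACE

Orientations are given as [roll, pitch, yaw] about the fixed x, y, z axes, in that order (R = Rz(yaw) Ry(pitch) Rx(roll)).
In Python, from plant import get_state, capture, close_job, hold_point_z gives the robot as it stands.
- The arm moves only by the shell command python3 -m inch 'ROWS' [FORCE]. ROWS is text: rows parted by semicolons, each of 5 numbers parted by spaces: the shift along the tool's x, y, z normalised to -1 to 1, where 1 is 0.15 m, then the turn about the tool's z normalised to -1 to 1, where 1 is 360 degrees, then the opening, from 0 (shut) to 1 (fully open). In form: tx ty tz spin grip; .... A call has exactly 8 rows; each row shifts and turns the commanded pose from where the row before left it, along the tool's axes as they then stand; what a row does not reach is not made up. A row lasts 1/8 s, in which the tool goes at most 62.5 mm and 10.7 degrees, less where a joint would pass 70% of its speed; a pose out of reach is approached as far as the arm can. A call with a number of a shift or a turn outside -1 to 1 is refused whole. A call with a gripper value outside its range is refused whole. The fingers move at their own pace and stop on an object; FORCE is the grip in N (left out, the last holds). Time passes only in rows, so rows that do not move let the fingers close, or fill a call up. It gives the time, the measured TCP pose, the force, the opening and the grip force at its end, in the units of the state.
- get_state(): the state, without advancing time (a new reading comes with each control period).
- capture(name): name is "scene" or "top" or "wrist"; returns a dict with "color" (400x640x3 uint8, blue, green, red), "mtx" (3x3 intrinsics, pixels), "dist_coeffs" ([k1, k2, p1, p2, k3] as OpenCV has them; the pictures are not rectified), "R" (3x3) and "t" (3): a world point X has camera coordinates R X + t. Camera axes: x right, y down, z forward; pixel columns grow to the right and rows downward; lengths in m; the calibration is good to about 2 mm. A picture is of the moment at which its call begins. There is no depth.
- close_job(): hands the job in; it is judged then, once.
The state is a dict: "time_s": time; "joints": joint angles; "qd": joint speeds; "joint_torque": joint torques, N m; "tcp_pos": TCP position; "eef_rot": TCP orientation; "contact_force": force on the tool from outside, world axes, zero at the start; "moment": the same for the moment, N m; "gripper_width": finger opening in m; "gripper_force": force on a finger pad.
Only numpy, scipy, OpenCV 4.12 (cv2) and the standard library are available. Lean on these libraries where they do the work, as an engineer would, in place of code of your own. Each camera call takes 0.05 s, during which the arm holds its last target. There are 200 camera calls.

TASK

The folding table is needed for bed sheets, so clear its gauge rail: flip up the red catch at the rail's open end, slide both width stops (blue and orange) out through that end without forcing them, and lift each one off. Set both down gently in the white tray, standing upright side by side on the tray floor, and do not knock the detergent bottle, spray bottle, tin or carton.

Things in the scene. Friction and masses are not known exactly. Their poses are not given: they have to be found in the camera images.
- rail: Fold-width gauge, fixed: white batten 76 (x) x 400 (y) x 12 mm that carries an aluminium T-track along its y. Origin: centre of its underside, on the table; x points across, roughly away from the robot. One end of the track (+y or -y, it varies) is closed by end_plug, the other is the open end, with the catch.
- track_slot (a point): Middle of the T-track, at the level of its top, 29 mm above the table. Track 300 mm long (150 mm each way), 44 mm wide. Slot up, 16 mm wide; lips 4 mm thick; hollow below 36 mm wide, 10 mm deep. A stop whose centre is over 168 mm from here along the track has its foot out and can be lifted.
- end_plug: Fixed black plug 46 (x) x 12 (y) x 34 mm that closes one end of the track for good. Origin: centre of its underside, 158 mm from the rail's centre along the rail's y, on the batten (z = 12 mm).
- catch_base: Fixed steel hinge bracket of the catch, at the open end of the track; its axes are parallel to the rail's. Origin: on the rail's centre line, 158 mm from the rail's centre, at z = 12 mm. The bracket's cheeks stand at x = +36 mm (30 to 42), 26 mm tall, 22 mm wide in y.
- catch (a joint): Angle of the red flip catch: 0 = closed, the arm lying level across the open end of the slot; grows as the arm swings up and over to the far side (+x of the rail); pi/2 = upright; stop at 2.0. Light friction hinge (about 0.035 N m), stays where it is left. From about 1.6 the way out is clear.
- catch_hinge (a point): Centre of the catch's hinge pin: 36 mm to +x of the rail's centre line, 34 mm above the table; the pin is parallel to the rail's y.
- catch_tab (a point): Grip point on the red catch arm near its tip, 80 mm from the hinge along the arm (44 mm to -x of the rail's centre line when closed). The arm is a straight bar 10 mm thick along the rail's y and 12 mm deep, 92 mm long from hinge to tip; the last 26 mm is a paddle 16 mm deep.
- stop_blue: Blue width stop, loose, 0.13-0.25 kg, held captive by the T-track at first (origin then 16 mm above the table; slides with light friction). Origin: centre of its underside; axes then parallel to the rail's. Above the origin: T-foot 32 (x) x 36 (y) mm, 0-7; neck 12 x 34, 7-13; grey saddle 46 x 44, 13-29; stem dia 16, 29-37; knob, 37-63. Stands by itself on its foot.
- stop_blue_knob (a point): Middle of the blue stop's round ribbed knob, the place to grip: dia 28, 26 mm tall, 50 mm above the stop's origin. It does not turn on the stop; the clamp is already loose.
- stop_blue_blade (a point): Middle of the blue stop's upright blade: 6 mm thick (y), from x = -51 to -93 mm of the stop, 13 to 63 mm above its origin. A low grey arm, 10 mm wide, 14-26 mm above the origin, joins it to the saddle.
- stop_orange: Orange width stop, loose, 0.13-0.25 kg, held captive by the T-track at first (origin then 16 mm above the table; slides with light friction). Origin: centre of its underside; axes then parallel to the rail's. Above the origin: T-foot 32 (x) x 36 (y) mm, 0-7; neck 12 x 34, 7-13; grey saddle 46 x 44, 13-29; stem dia 16, 29-37; knob, 37-63. Stands by itself on its foot.
- stop_orange_knob (a point): Middle of the orange stop's round ribbed knob, the place to grip: dia 28, 26 mm tall, 50 mm above the stop's origin. It does not turn on the stop; the clamp is already loose.
- stop_orange_blade (a point): Middle of the orange stop's upright blade: 6 mm thick (y), from x = -51 to -93 mm of the stop, 13 to 63 mm above its origin. A low grey arm, 10 mm wide, 14-26 mm above the origin, joins it to the saddle.
- tray: White open tray, loose, 0.5 kg, outside 160 (x) x 180 (y) x 30 mm, walls and floor 4 mm thick. Origin: centre of its underside, on the table.
- detergent: Bystander: white detergent bottle with a blue cap, dia 72, 200 mm tall, standing beyond one end of the rail. Origin: centre of its underside.
- tin: Bystander: copper-coloured tin with a steel lid, dia 81, 102 mm tall, standing beyond the other end of the rail. Origin: centre of its underside.
- spray: Bystander: green spray bottle behind the rail, body dia 60, 195 mm tall with a white head 22 mm wide whose red nozzle and trigger reach 43 mm to its own +y (above 130 mm). Origin: centre of its underside.
- carton: Bystander: green detergent carton 100 (x) x 130 (y) x 67 mm. Origin: centre of its underside.
There are look-alikes about, which are no part of the job. Leave any purple or yellow look-alike of the stop_blue alone.

How it is judged:
By the outcome, as a careful person would: the job done as asked, in the order asked, and still so for the second after the job is handed in, with the robot touching nothing.
It also fails if it takes over 72 s, if anything falls off the work surface, if the arm or the gripper's body presses on something with over 40 N, if the wrist force passes 120 N, or if a joint passes its speed limit or range.

## Working session

There is one attempt and no reset: what is moved stays moved. The work goes in short steps, Python scripts to look and compute and a shell command to move; the robot and the scene stay as the last step left them, time stands still between calls to the robot, and variables do not carry over. Pictures are saved under pics/ and viewed, at most 10 in all, crops included, and the job is handed in when it is done.

```bash
mkdir -p pics; ls; python3 - <<'E'
from plant import *
import cv2
s=get_state();print(s, hold_point_z)
for n in("scene","top"):
    c=capture(n);cv2.imwrite(f"pics/{n}0.png",c["color"]);print(n,c["mtx"].tolist(),c["dist_coeffs"],c["R"].tolist(),c["t"])
E
```

```text
pics
{'time_s': 0.0, 'joints': array([ 8.43446894e+01,  2.05917837e+01,  6.32767619e-01, -1.98634564e-02,
       -7.01363476e+01, -1.65063813e+01]), 'qd': array([ 0.09624928,  0.06883302,  0.00628257,  0.03966949, -0.03663553,
       -0.01013144]), 'joint_torque': array([ 5.64721831e-04, -5.82716238e+01,  2.93055475e+01,  6.99728832e+00,
        6.95289214e-03, -1.73808612e-04]), 'tcp_pos': array([0.25447095, 0.62465395, 0.22561193]), 'eef_rot': array([ 1.79903261e+02, -9.19426842e-03, -2.21684490e+01]), 'contact_force': array([-0.2341764 , -0.44434928,  0.41915179]), 'moment': array([-0.04679945,  0.08073462, -0.00618979]), 'gripper_force': 0.0, 'gripper_width': 0.08767266647935065} 0.0188
scene [[415.88041152018843, 0.0, 321.1261063828126], [0.0, 415.88041152018843, 203.80177053904922], [0.0, 0.0, 1.0]] [-0.07804473  0.          0.          0.          0.        ] [[0.816300657145369, 0.5774602779680249, 0.013887566854211629], [0.3660588457397785, -0.49856529018313567, -0.785769414574191], [-0.44682676576017694, 0.6465077561744309, -0.618363616819912]] [-0.42593934 -0.15395002  1.31097215]
top [[436.09025931860594, 0.0, 318.3370281314725], [0.0, 436.09025931860594, 203.35958603425692], [0.0, 0.0, 1.0]] [6.43318206e-05 0.00000000e+00 0.00000000e+00 0.00000000e+00
 0.00000000e+00] [[0.008459459258828619, -0.9998497774271885, -0.015128123738591943], [-0.9827836427983597, -0.005520821297023683, -0.18467764342278264], [0.18456638100432685, 0.01642994555706925, -0.982682709673859]] [0.00884157 0.54757637 0.94513314]
```

View pics/top0.png

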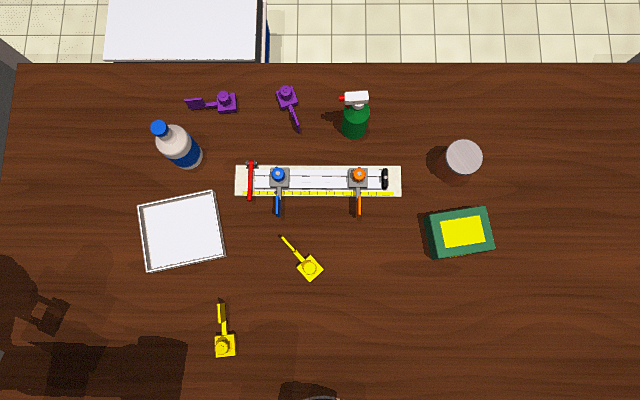

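View pics/scene0.png

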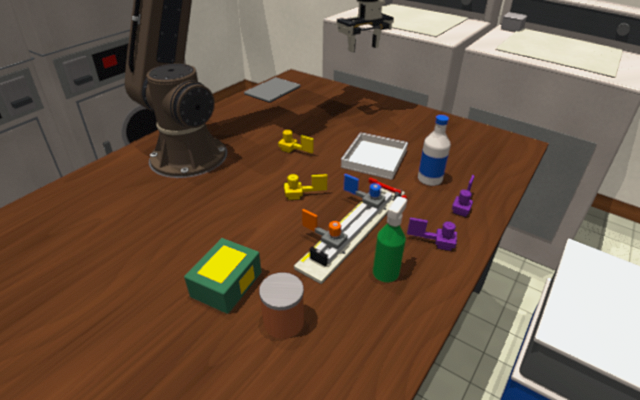

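The top view shows +y to the left. The open end, with the red catch, is at (251,180). The blue stop is at (278,174), orange at (359,174), the black plug at (385,178), the tray at (182,231) and the detergent at about (185,155). The four look-alikes are purple at (225,100) and (288,97), and yellow at (310,267) and (224,345). None of them sits on the rail. The targets are the blue and orange stops on the track.

```bash
cat > h.py <<'E'
import cv2,numpy as np
from plant import *
def ray(c,uv):
    p=cv2.undistortPoints(np.array([[uv]],float),c["mtx"],c["dist_coeffs"])[0,0]
    R=np.array(c["R"]);d=R.T@np.array([*p,1]);return -R.T@np.array(c["t"]),d/np.linalg.norm(d)
def plane(c,uv,z):
    o,d=ray(c,uv);return o+d*(z-o[2])/d[2]
def tri(c1,u1,c2,u2):
    o1,d1=ray(c1,u1);o2,d2=ray(c2,u2)
    s=np.linalg.lstsq(np.c_[d1,-d2],o2-o1,rcond=None)[0]
    a,b=o1+s[0]*d1,o2+s[1]*d2;return (a+b)/2,np.linalg.norm(a-b)
def proj(c,X):
    R=np.array(c["R"]);return cv2.projectPoints(np.array([X],float),cv2.Rodrigues(R)[0],np.array(c["t"]),c["mtx"],c["dist_coeffs"])[0][0,0]
H={'blue':(100,125,130,60),'orange':(5,16,170,90),'red':(0,4,170,70)}
def mask(c,k):
    h=cv2.cvtColor(c["color"],cv2.COLOR_BGR2HSV);a,b,s,v=H[k]
    m=cv2.inRange(h,(a,s,v),(b,255,255))
    if k=='red': m|=cv2.inRange(h,(174,s,v),(180,255,255))
    return m
def blobs(c,k,amin=25):
    n,l,st,ce=cv2.connectedComponentsWithStats(mask(c,k))
    return [(st[i].tolist(),ce[i].round(1).tolist()) for i in range(1,n) if st[i][4]>=amin]
E
python3 - <<'E'
from h import *
T,S=capture("top"),capture("scene")
for k in H:
    print(k,'T',blobs(T,k));print('   S',blobs(S,k))
h=cv2.cvtColor(T["color"],cv2.COLOR_BGR2HSV);m=cv2.inRange(h,(0,0,150),(180,60,255));m[:130]=0
for ct in cv2.findContours(cv2.morphologyEx(m,cv2.MORPH_CLOSE,np.ones((7,7))),cv2.RETR_EXTERNAL,2)[0]:
    if cv2.contourArea(ct)>800:
        r=cv2.minAreaRect(ct);b=cv2.boxPoints(r);print(r);print([plane(T,p,.012 if r[0][0]>230 else .03).round(4).tolist() for p in b])
im=T["color"][120:280,130:410];cv2.imwrite("pics/c1.png",cv2.resize(im,None,fx=2.85,fy=2.85,interpolation=2))
E
```

```text
blue T [([265, 21, 5, 42, 120], [266.7, 44.1]), ([150, 120, 18, 17, 230], [158.6, 127.9]), ([167, 138, 33, 29, 350], [188.4, 156.1]), ([272, 167, 13, 15, 120], [278.0, 174.3]), ([275, 196, 5, 21, 87], [277.1, 206.2])]
   S [([436, 115, 12, 10, 100], [441.5, 119.4]), ([420, 153, 27, 25, 468], [432.0, 166.1]), ([344, 174, 14, 20, 203], [350.5, 183.5]), ([370, 184, 11, 13, 106], [374.4, 190.4]), ([501, 376, 48, 24, 523], [519.4, 392.3])]
orange T [([0, 63, 640, 337, 107297], [348.1, 217.0]), ([353, 168, 12, 14, 90], [358.4, 174.0]), ([38, 292, 14, 8, 39], [45.9, 295.1]), ([32, 301, 13, 18, 64], [37.2, 311.7]), ([11, 317, 24, 30, 246], [19.3, 332.2]), ([240, 336, 16, 6, 36], [247.4, 338.9]), ([187, 346, 27, 8, 91], [200.5, 351.0]), ([184, 358, 101, 16, 607], [228.3, 365.9]), ([563, 363, 6, 11, 26], [565.8, 368.1]), ([570, 367, 18, 6, 44], [577.4, 370.2]), ([587, 367, 19, 7, 33], [595.8, 370.9]), ([605, 367, 16, 7, 35], [612.7, 369.8]), ([256, 370, 17, 5, 33], [263.7, 372.9]), ([276, 372, 15, 6, 31], [284.2, 374.1]), ([180, 378, 99, 22, 924], [219.6, 391.0]), ([0, 389, 44, 11, 229], [17.3
[... 509 characters left out ...]
 180.2])]
   S [([103, 55, 14, 12, 110], [109.1, 60.7]), ([369, 178, 32, 15, 115], [384.5, 185.4])]
((179.75119018554688, 230.83901977539062), (68.865234375, 83.53227996826172), 77.90524291992188)
[[0.5429, 0.451, 0.03], [0.5859, 0.2608, 0.03], [0.4283, 0.2193, 0.03], [0.3872, 0.4041, 0.03]]
((317.8504638671875, 181.384765625), (166.9911346435547, 35.31970977783203), 1.5911403894424438)
[[0.5698, 0.2153, 0.012], [0.6573, 0.2168, 0.012], [0.6473, -0.1868, 0.012], [0.5608, -0.1822, 0.012]]
((464.1000671386719, 156.30001831054688), (36.224300384521484, 33.541019439697266), 26.56505012512207)
[[0.6548, -0.2796, 0.012], [0.7307, -0.3193, 0.012], [0.6899, -0.3952, 0.012], [0.6151, -0.3549, 0.012]]
```

View pics/c1.png

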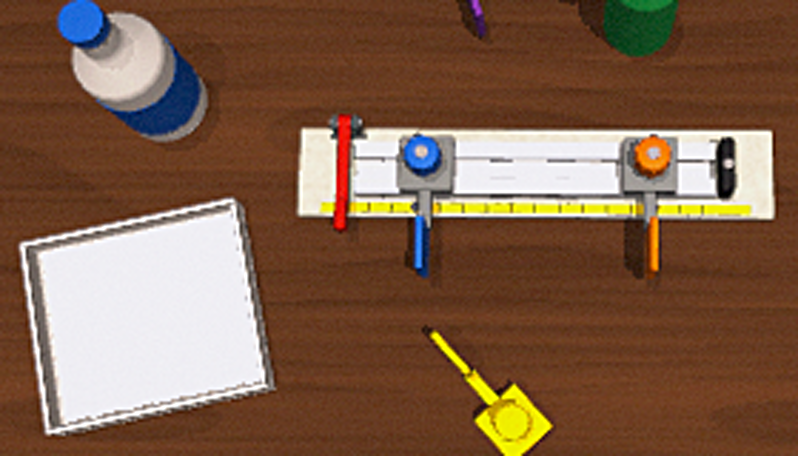

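The crop shows both stops on the track, with their blades toward the robot (-x). The batten corners are at crop (301,129), (772,130), (774,218) and (299,216). The tray rim corners are at (22,243), (237,200), (272,386) and (48,432). Full-frame pixel = crop/2.85 + (130,120).

```bash
python3 - <<'E'
from h import *
T,S=capture("top"),capture("scene")
f=lambda u,v:(u/2.85+130,v/2.85+120)
print('batten');B=np.array([plane(T,f(*p),.012) for p in((301,129),(772,130),(774,218),(299,216))]);print(B.round(4),np.linalg.norm(B-np.roll(B,1,0),axis=1).round(4),B.mean(0))
y=(B[0]+B[3]-B[1]-B[2]);yaw=np.degrees(np.arctan2(-y[0],y[1]));print('rail yaw',yaw)
print('tray');R=np.array([plane(T,f(*p),.03) for p in((22,243),(237,200),(272,386),(48,432))]);print(R.round(4),np.linalg.norm(R-np.roll(R,1,0),axis=1).round(4),R.mean(0))
e=R[0]-R[1]+R[3]-R[2];print('tray yaw',np.degrees(np.arctan2(-e[0],e[1])))
print('blue knob',tri(T,(278,174.3),S,(374.6,190.4)))
h=cv2.cvtColor(S["color"],cv2.COLOR_BGR2HSV)
def ob(c,x0,x1,y0,y1):
    h=cv2.cvtColor(c["color"],cv2.COLOR_BGR2HSV);m=cv2.inRange(h,(4,190,170),(16,255,255));mm=m*0;mm[y0:y1,x0:x1]=m[y0:y1,x0:x1]
    yy,xx=np.nonzero(mm);return xx.mean(),yy.mean(),len(xx),xx.min(),xx.max(),yy.min(),yy.max()
a=ob(T,345,372,160,188);b=ob(S,322,350,215,245);print(a,b);print('orange',tri(T,a[:2],S,b[:2]))
print('blades',plane(T,(277.1,206.2),.07))
print('red tip/hinge',plane(T,(249.5,201),.04),plane(T,(250.5,162),.04), 'det cap',tri(T,(158.6,127.9),S,(441.5,119.4)))
# detergent label bottom etc
print('det base edge', plane(T,f(165,140),0),plane(T,f(207,105),0), 'spray edge',plane(T,f(640,52),0))
E
```

```text
batten
[[ 0.6476  0.2146  0.012 ]
 [ 0.6484 -0.1846  0.012 ]
 [ 0.5726 -0.1843  0.012 ]
 [ 0.5721  0.213   0.012 ]] [0.0755 0.3992 0.0759 0.3972] [0.61017891 0.01465496 0.012     ]
rail yaw 0.08880407002696267
tray
[[0.5445 0.4369 0.03  ]
 [0.5817 0.2611 0.03  ]
 [0.4289 0.2248 0.03  ]
 [0.391  0.4028 0.03  ]] [0.1573 0.1797 0.157  0.1821] [0.48652898 0.33139679 0.03      ]
tray yaw 11.981034949515632
blue knob (array([0.61257281, 0.10572697, 0.06580527]), np.float64(0.002121867807770348))
(np.float64(358.72727272727275), np.float64(172.6969696969697), 66, np.int64(353), np.int64(364), np.int64(168), np.int64(180)) (np.float64(334.01724137931035), np.float64(224.77586206896552), 58, np.int64(329), np.int64(339), np.int64(221), np.int64(229))
orange (array([ 0.61230044, -0.07831404,  0.07893072]), np.float64(0.0013624714314177456))
blades [0.53695034 0.10474246 0.07      ]
red tip/hinge [0.55424895 0.17253061 0.04      ] [0.64790687 0.17369673 0.04      ] det cap (array([0.67565939, 0.33648309, 0.19359588]), np.float64(0.0020485633648811897))
det base edge [0.64067712 0.33402703 0.        ] [0.67206561 0.29955428 0.        ] spray edge [ 0.7212176  -0.07453243  0.        ]
```

Everything checks out:

| Quantity | Measured | Expected |
|---|---|---|
| Batten | 0.076 × 0.398 m | 76 × 400 mm |
| Tray | 0.157 × 0.181 m | 160 × 180 mm |
| Blue knob height | z = 0.066 | 0.066 |

- **Rail:** centre (0.610, 0.0145), yaw about 0.
- **Catch:** tab at (0.566, 0.1725, 0.034).

I'll square up to yaw 0 first, then travel to the catch.

```bash
python3 -m inch '0 0 0 -0.0205 0.34;0 0 0 -0.0205 0.34;0 0 0 -0.0205 0.34;0.2 0.3 0 0 0.34;0.2 0.3 0 0 0.34;0.2 0.3 0 0 0.34;0.2 0.3 0 0 0.34;0.2 0.3 0 0 0.34' 6
```

```text
time_s: 1.3
tcp_pos: [0.4053, 0.3985, 0.2268]
eef_rot: [-180.0, -0.0, -0.0]
contact_force: [1.0, -0.1, 1.3]
gripper_width: 0.0298
gripper_force: 0.0
```

```bash
python3 -m inch '0.2146 0.3014 0 0 0.34;0.2146 0.3014 0 0 0.34;0.2146 0.3014 0 0 0.34;0.2146 0.3014 0 0 0.34;0.2146 0.3014 0 0 0.34;0 0 0.2 0 0.34;0 0 0.2 0 0.34;0 0 0 0 0.34'; python3 - <<'E'
from h import *
c=capture("wrist");cv2.imwrite("pics/w1.png",c["color"])
b=[x for x in blobs(c,'red')];print(b)
m=mask(c,'red');ct=max(cv2.findContours(m,0,2)[0],key=cv2.contourArea);r=cv2.minAreaRect(ct)
print([plane(c,p,.04).round(4).tolist() for p in cv2.boxPoints(r)])
for x in blobs(c,'blue'):print(x,plane(c,x[1],.078))
print(get_state()['tcp_pos'])
E
```

```text
time_s: 2.3
tcp_pos: [0.5641, 0.1729, 0.1644]
eef_rot: [179.9, 0.2, -0.1]
contact_force: [0.2, 0.4, 0.5]
gripper_width: 0.03
gripper_force: 0.0
[([310, 75, 15, 127, 1418], [317.0, 136.1])]
[[0.6541, 0.1802, 0.04], [0.6541, 0.1697, 0.04], [0.5553, 0.1694, 0.04], [0.5553, 0.181, 0.04]]
([65, 0, 90, 102, 4623], [121.4, 52.0]) [0.6677305  0.29946315 0.078     ]
([392, 117, 46, 44, 1295], [413.7, 137.4]) [0.61315162 0.10915945 0.078     ]
([393, 196, 23, 60, 1042], [403.8, 225.6]) [0.54876159 0.11130174 0.078     ]
[0.56516699 0.17357917 0.16629719]
```

View pics/w1.png

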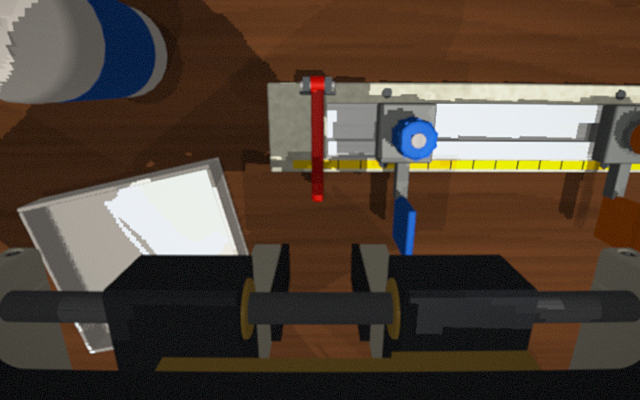

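The wrist view shows the red arm from (318,90) to (318,200). Its tip is near world (0.555, 0.174). The blue knob is at (414,137) and the bottle is well off to the left. I'll descend on the tab.

```bash
python3 -m inch '0.006 -0.006 0.165 0 0.34;0 0 0.165 0 0.34;0 0 0.165 0 0.34;0 0 0.165 0 0.34;0 0 0.165 0 0.34;0 0 0.08 0 0.34;0 0 0 0 0.34;0 0 0 0 0.34'; python3 -m inch '0 0 0 0 0;0 0 0 0 0;0 0 0 0 0;0 0 0 0 0;0 0 0 0 0;0 0 0 0 0;0 0 0 0 0;0 0 0 0 0' 8
```

```text
time_s: 3.35
tcp_pos: [0.5672, 0.1754, 0.0321]
eef_rot: [-179.9, -0.1, 0.0]
contact_force: [-0.3, -0.4, 0.0]
gripper_width: 0.0295
gripper_force: 0.0
time_s: 4.35
tcp_pos: [0.5664, 0.1749, 0.0309]
eef_rot: [-180.0, -0.0, -0.0]
contact_force: [-0.1, 0.9, 0.8]
gripper_width: 0.01
gripper_force: 8.0
```

The tab is held, with the width at 10 mm as it should be. I'll swing it up along its arc about the hinge.

```bash
python3 -m inch '0.0107 0 -0.0657 0 0;0.0107 0 -0.0657 0 0;0.0267 0 -0.061 0 0;0.0267 0 -0.061 0 0;0.041 0 -0.0523 0 0;0.041 0 -0.0523 0 0;0.0527 0 -0.0407 0 0;0.0527 0 -0.0407 0 0'
```

```text
time_s: 5.35
tcp_pos: [0.6062, 0.1748, 0.097]
eef_rot: [180.0, -0.0, -0.0]
contact_force: [0.5, 1.3, -2.9]
gripper_width: 0.0103
gripper_force: 8.0
```

```bash
python3 -m inch '0.061 0 -0.0267 0 0;0.061 0 -0.0267 0 0;0.0657 0 -0.0103 0 0;0.0657 0 -0.0103 0 0;0.0663 0 0.006 0 0;0.0663 0 0.006 0 0;0.0627 0 0.0224 0 0;0.045 0 0.017 0 0'
```

```text
time_s: 6.35
tcp_pos: [0.6812, 0.1747, 0.1003]
eef_rot: [-180.0, -0.1, -0.0]
contact_force: [-0.0, -0.3, 4.3]
gripper_width: 0.0101
gripper_force: 8.0
```

```bash
python3 -m inch '0 0 0 0 0.3;0 0 0 0 0.3;0 0 -0.1 0 0.34;0 0 -0.2 0 0.34;0 0 -0.2 0 0.34;-0.2 0.2 0 0 0.5;-0.27 0.26 0 0 0.5;0 0 0 0 0.5'; python3 - <<'E'
from h import *
c=capture("wrist");s=capture("scene");t=capture("top")
cv2.imwrite("pics/s2.png",cv2.resize(s["color"][130:290,280:460],None,fx=3,fy=3))
for n,q in(('w',c),('t',t),('s',s)):
    print(n,'red',blobs(q,'red'),'blue',[ (b,plane(q,b[1],.078).round(4)) for b in blobs(q,'blue')])
print(get_state()['tcp_pos'])
E
```

```text
time_s: 7.35
tcp_pos: [0.6067, 0.1037, 0.1771]
eef_rot: [-180.0, -0.0, -0.1]
contact_force: [1.2, 0.7, 0.4]
gripper_width: 0.0435
gripper_force: 0.0
w red [([192, 95, 50, 52, 1229], [214.0, 120.5])] blue [(([0, 59, 89, 104, 5573], [47.3, 105.7]), array([0.6773, 0.2966, 0.078 ])), (([300, 170, 36, 43, 1008], [317.4, 190.1]), array([0.6152, 0.1058, 0.078 ])), (([314, 239, 8, 54, 385], [317.6, 266.5]), array([0.5516, 0.1058, 0.078 ]))]
t red [([339, 95, 5, 6, 30], [341.0, 97.5])] blue [(([266, 21, 4, 15, 25], [266.9, 28.8]), array([0.9692, 0.1397, 0.078 ])), (([167, 139, 33, 28, 349], [188.2, 156.3]), array([0.6499, 0.3097, 0.078 ])), (([272, 168, 13, 14, 114], [277.7, 174.5]), array([0.6081, 0.1044, 0.078 ])), (([275, 196, 5, 21, 92], [277.1, 206.0]), array([0.536 , 0.1039, 0.078 ]))]
s red [([134, 46, 13, 11, 92], [139.8, 50.9]), ([103, 55, 14, 12, 113], [109.2, 60.9]), ([397, 168, 19, 25, 126], [406.5, 178.9])] blue [(([436, 115, 12, 10, 100], [441.5, 119.4]), array([0.6039, 0.5719, 0.078 ])), (([420, 153, 27, 25, 467], [432.0, 165.9]), array([0.6923, 0.286 , 0.078 ])), (([344, 174, 14, 20, 211], [350.5, 183.6]), array([0.5559, 0.0804, 0.078 ])), (([370, 184, 10, 13, 101], [374.2, 190.7]), array([0.6203, 0.0898, 0.078 ])), (([501, 376, 48, 24, 522], [519.5, 392.3]), array([ 1.0713, -0.239 ,  0.078 ]))]
[0.60984328 0.10613618 0.17651252]
```

View pics/s2.png

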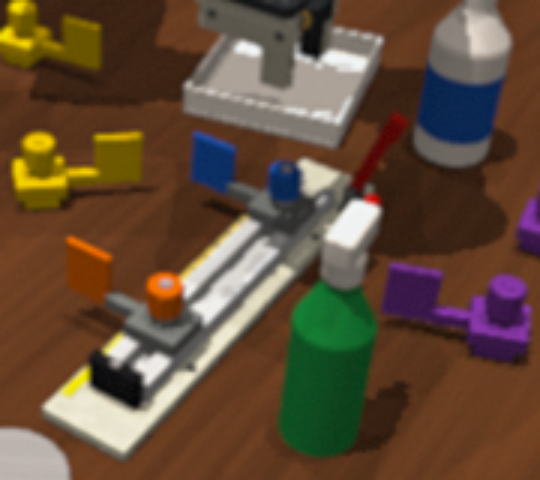

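The scene crop shows the red arm leaning back past upright, at crop (380,150), and the way out is clear. The blue knob is at crop (285,180). I'll descend on the blue knob and grip it.

```bash
python3 -m inch '0.003 0 0.16 0 0.5;0 0 0.16 0 0.5;0 0 0.16 0 0.5;0 0 0.16 0 0.5;0 0 0.12 0 0.5;0 0 0.06 0 0.5;0 0 0 0 0.5;0 0 0 0 0.5'; python3 -m inch '0 0 0 0 0.2;0 0 0 0 0.2;0 0 0 0 0.2;0 0 0 0 0.2;0 0 0 0 0.2;0 0 0 0 0.2;0 0 0 0 0.2;0 0 0 0 0.2' 15
```

```text
time_s: 8.5
tcp_pos: [0.6102, 0.1061, 0.0529]
eef_rot: [-180.0, -0.1, -0.0]
contact_force: [-0.7, 0.5, 0.4]
gripper_width: 0.0441
gripper_force: 0.0
time_s: 9.5
tcp_pos: [0.6099, 0.1059, 0.0527]
eef_rot: [-180.0, -0.0, -0.0]
contact_force: [-1.1, 0.5, 5.9]
gripper_width: 0.0276
gripper_force: 15.0
```

```bash
python3 -m inch '0 -0.02 0 0 0.2;0 -0.03 0 0 0.2;0 -0.04 0 0 0.2;0 -0.04 0 0 0.2;0 -0.04 0 0 0.2;0 -0.04 0 0 0.2;0 -0.04 0 0 0.2;0 -0.04 0 0 0.2'
```

```text
time_s: 10.5
tcp_pos: [0.6099, 0.1486, 0.0527]
eef_rot: [179.9, -0.0, -0.0]
contact_force: [-0.5, -4.7, 6.2]
gripper_width: 0.0276
gripper_force: 15.0
```

Drag is light and the x force is about zero, so it runs true. I'll continue to y ≈ 0.192.

```bash
python3 -m inch '0 -0.04 0 0 0.2;0 -0.04 0 0 0.2;0 -0.04 0 0 0.2;0 -0.04 0 0 0.2;0 -0.04 0 0 0.2;0 -0.04 0 0 0.2;0 -0.04 0 0 0.2;0 0 0 0 0.2' 20
```

```text
time_s: 11.5
tcp_pos: [0.6092, 0.1918, 0.0513]
eef_rot: [-180.0, 0.1, -0.0]
contact_force: [0.5, 0.4, -2.8]
gripper_width: 0.0274
gripper_force: 20.0
```

```bash
python3 -m inch '0 0 -0.03 0 0.2;0 0 -0.04 0 0.2;0 0 -0.1 0 0.2;0 0 -0.14 0 0.2;0 0 -0.16 0 0.2;0 0 -0.16 0 0.2;0 0 -0.14 0 0.2;0 0 0 0 0.2'; python3 - <<'E'
from h import *
c=capture("wrist");t=capture("top")
cv2.imwrite("pics/w3.png",c["color"])
h=cv2.cvtColor(t["color"],cv2.COLOR_BGR2HSV);m=cv2.inRange(h,(0,0,105),(180,60,255));m[:185]=0;m[:,235:]=0
ct=max(cv2.findContours(cv2.morphologyEx(m,cv2.MORPH_CLOSE,np.ones((5,5))),0,2)[0],key=cv2.contourArea)
r=cv2.minAreaRect(ct);B=np.array([plane(t,p,.03) for p in cv2.boxPoints(r)]);print(r,B.round(4),B.mean(0))
print(get_state()['tcp_pos'])
E
```

```text
time_s: 12.5
tcp_pos: [0.6108, 0.1919, 0.1705]
eef_rot: [-179.9, -0.2, -0.0]
contact_force: [-0.4, -0.2, -2.9]
gripper_width: 0.0276
gripper_force: 20.0
((179.81236267089844, 230.6155548095703), (69.42498016357422, 84.0392074584961), 78.02386474609375) [[0.5442 0.4516 0.03  ]
 [0.5871 0.2601 0.03  ]
 [0.428  0.2186 0.03  ]
 [0.3871 0.4046 0.03  ]] [0.48659718 0.3337079  0.03      ]
[0.609336   0.19125995 0.16759825]
```

View pics/w3.png

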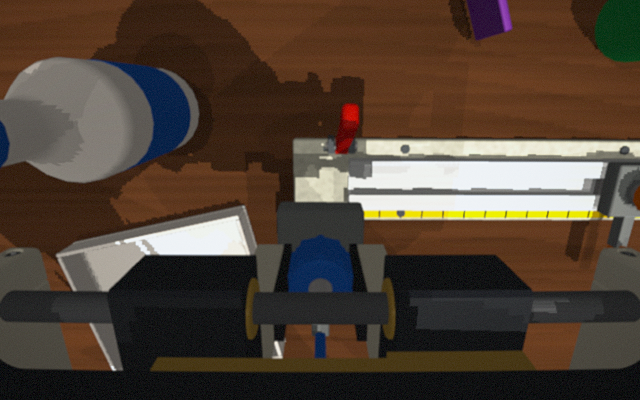

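The wrist view shows blue hanging level at (320,270), the catch up at (348,125), and the tray at lower left with its corner at (248,207). I'll carry blue to its slot and turn 12° to match the tray.

```bash
python3 -m inch '-0.06 -0.12 0 0 0.2;-0.11 -0.21 0 0 0.2;-0.12 -0.23 0 0 0.2;-0.12 -0.23 0 0 0.2;-0.12 -0.23 0 0 0.2;-0.08 -0.15 0 0 0.2;-0.043 -0.07 0 -0.0167 0.2;0 0 0 -0.0167 0.2'; python3 -m inch '0 0 0.1 0 0.2;0 0 0.16 0 0.2;0 0 0.16 0 0.2;0 0 0.12 0 0.2;0 0 0.08 0 0.2;0 0 0.06 0 0.2;0 0 0 0 0.2;0 0 0 0 0.2'; python3 - <<'E'
from h import *
t=capture("top");cv2.imwrite("pics/t4.png",cv2.resize(np.hstack([t["color"][150:290,110:270],capture("scene")["color"][100:240,310:470]]),None,fx=2.5,fy=2.5))
print(get_state()['tcp_pos'])
E
```

```text
time_s: 13.6
tcp_pos: [0.5102, 0.3787, 0.1664]
eef_rot: [179.9, 0.1, 12.3]
contact_force: [-0.1, 0.1, -2.4]
gripper_width: 0.0274
gripper_force: 20.0
time_s: 14.6
tcp_pos: [0.5122, 0.3778, 0.0663]
eef_rot: [-180.0, -0.1, 12.0]
contact_force: [0.1, 0.5, -2.0]
gripper_width: 0.0275
gripper_force: 20.0
[0.5121374  0.37774805 0.06643713]
```

View pics/t4.png

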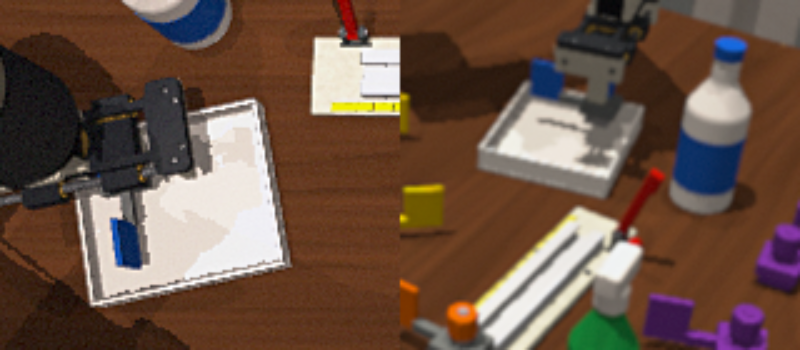

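The left half of the picture (top) shows the blue blade at (127,245), inside the tray with margin from the wall. The right half (scene) shows the stop over the tray floor. I'll lower it gently.

```bash
python3 -m inch '0 0 0.04 0 0.2;0 0 0.04 0 0.2;0 0 0.035 0 0.2;0 0 0.02 0 0.2;0 0 0.015 0 0.2;0 0 0.008 0 0.2;0 0 0 0 0.2;0 0 0 0 0.2'
```

```text
time_s: 15.7
tcp_pos: [0.5118, 0.3774, 0.0421]
eef_rot: [-180.0, -0.0, 12.0]
contact_force: [0.1, 0.2, -2.6]
gripper_width: 0.0275
gripper_force: 20.0
```

```bash
python3 -m inch '0 0 0.004 0 0.2;0 0 0.004 0 0.2;0 0 0.003 0 0.2;0 0 0 0 0.2;0 0 0 0 0.2;0 0 0 0 0.2;0 0 0 0 0.2;0 0 0 0 0.2'
```

```text
time_s: 16.7
tcp_pos: [0.5119, 0.3774, 0.0407]
eef_rot: [-180.0, -0.0, 12.0]
contact_force: [-2.1, -0.6, 5.7]
gripper_width: 0.0279
gripper_force: 20.0
```

Contact is made (+5.7 N), so I'll release and go up.

```bash
python3 -m inch '0 0 0 0 0.4;0 0 0 0 0.5;0 0 0 0 0.5;0 0 -0.06 0 0.5;0 0 -0.2 0 0.5;0 0 -0.3 0 0.5;0 0 -0.3 0 0.5;0 0 0 0.0167 0.5'; python3 -m inch '0 0 0 0.0167 0.5;0.09 0.4 0 0 0.5;0.09 0.4 0 0 0.5;0.09 0.4 0 0 0.5;0.09 0.4 0 0 0.5;0.09 0.4 0 0 0.5;0.09 0.4 0 0 0.5;0.09 0.4 0 0 0.5'; python3 - <<'E'
from h import *
print(get_state()['tcp_pos'],get_state()['eef_rot'])
E
```

```text
time_s: 17.7
tcp_pos: [0.5136, 0.3791, 0.1747]
eef_rot: [-179.7, -0.4, 5.9]
contact_force: [-0.3, 1.1, -0.7]
gripper_width: 0.044
gripper_force: 0.0
time_s: 18.7
tcp_pos: [0.6065, -0.0446, 0.1703]
eef_rot: [-180.0, -0.1, -0.0]
contact_force: [0.4, 0.4, 0.1]
gripper_width: 0.0438
gripper_force: 0.0
[ 0.60652624 -0.04460205  0.17028657] [-1.79989980e+02 -7.55576655e-02 -3.33273504e-03]
```

```bash
python3 -m inch '0.015 0.1 0 0 0.5;0.015 0.11 0 0 0.5;0 0 0 0 0.5;0 0 0 0 0.5;0 0 0 0 0.5;0 0 0 0 0.5;0 0 0 0 0.5;0 0 0 0 0.5'; python3 - <<'E'
from h import *
w,t,s=[capture(n) for n in("wrist","top","scene")];p=get_state()['tcp_pos'];print(p)
h=cv2.cvtColor(w["color"],cv2.COLOR_BGR2HSV);m=cv2.inRange(h,(5,215,120),(16,255,255));n,l,st,ce=cv2.connectedComponentsWithStats(m)
for i in range(1,n):
    if st[i][4]>150:print(st[i],ce[i],plane(w,ce[i],.078))
a=[b for b in blobs(t,'blue')];print(a)
A=np.hstack([t["color"][150:290,110:270],s["color"][100:240,310:470]]);A=cv2.resize(A,(800,350));B=cv2.resize(w["color"],(400,250));cv2.imwrite("pics/t5.png",np.vstack([A,np.hstack([B,B*0])]))
E
```

```text
time_s: 19.7
tcp_pos: [0.6106, -0.074, 0.1693]
eef_rot: [-180.0, 0.0, -0.0]
contact_force: [-0.0, -0.0, -0.8]
gripper_width: 0.0442
gripper_force: 0.0
[ 0.61061434 -0.07418847  0.16925814]
[308 187  35  34 648] [325.5941358 203.625    ] [ 0.61103266 -0.07804293  0.078     ]
[321 266   8  26 207] [324.48309179 278.43961353] [ 0.5492066 -0.077546   0.078    ]
[([266, 21, 4, 28, 71], [266.9, 36.5]), ([150, 120, 16, 17, 195], [157.5, 128.1]), ([167, 157, 14, 9, 54], [175.9, 160.8]), ([151, 211, 14, 13, 120], [157.9, 216.8]), ([159, 239, 3, 16, 32], [160.3, 245.1])]
```

View pics/t5.png

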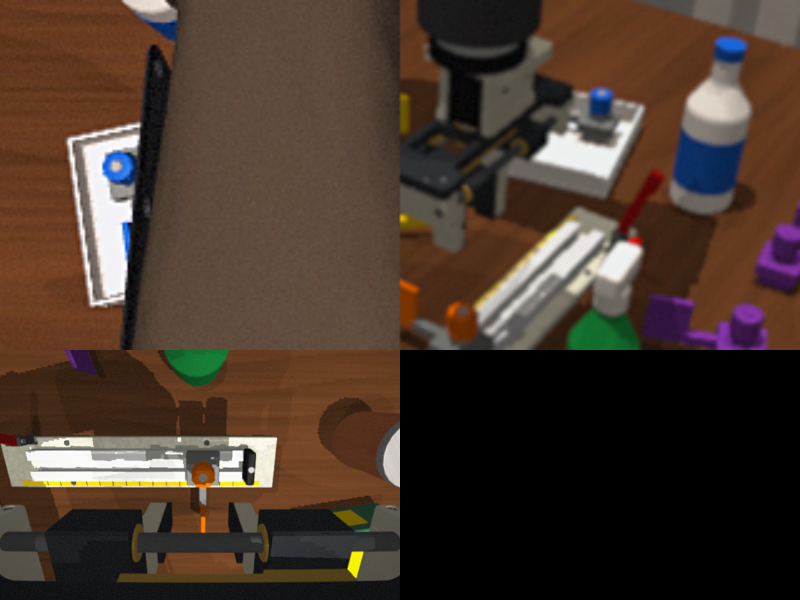

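Blue stands upright in the tray (scene half, (600,110)). The orange knob is at (0.611, -0.077). I'll descend on it and grip.

```bash
python3 -m inch '0.002 0.018 0.16 0 0.5;0 0 0.16 0 0.5;0 0 0.16 0 0.5;0 0 0.16 0 0.5;0 0 0.09 0 0.5;0 0 0.045 0 0.5;0 0 0 0 0.5;0 0 0 0 0.5'; python3 -m inch '0 0 0 0 0.2;0 0 0 0 0.2;0 0 0 0 0.2;0 0 0 0 0.2;0 0 0 0 0.2;0 0 0 0 0.2;0 0 0 0 0.2;0 0 0 0 0.2' 15
```

```text
time_s: 20.85
tcp_pos: [0.6115, -0.0768, 0.0539]
eef_rot: [-180.0, -0.1, -0.0]
contact_force: [0.7, 0.5, -0.2]
gripper_width: 0.0439
gripper_force: 0.0
time_s: 21.85
tcp_pos: [0.6112, -0.0769, 0.0534]
eef_rot: [180.0, -0.0, -0.0]
contact_force: [-1.5, 0.4, 6.3]
gripper_width: 0.0276
gripper_force: 15.0
```

```bash
python3 -m inch '0 -0.03 0 0 0.2;0 -0.05 0 0 0.2;0 -0.07 0 0 0.2;0 -0.07 0 0 0.2;0 -0.07 0 0 0.2;0 -0.07 0 0 0.2;0 -0.07 0 0 0.2;0 -0.07 0 0 0.2'
```

```text
time_s: 22.85
tcp_pos: [0.6112, -0.002, 0.0534]
eef_rot: [180.0, -0.0, -0.0]
contact_force: [0.5, -3.7, 5.8]
gripper_width: 0.0275
gripper_force: 15.0
```

```bash
python3 -m inch '0 -0.08 0 0 0.2;0 -0.08 0 0 0.2;0 -0.08 0 0 0.2;0 -0.08 0 0 0.2;0 -0.08 0 0 0.2;0 -0.08 0 0 0.2;0 -0.08 0 0 0.2;0 -0.08 0 0 0.2'
```

```text
time_s: 23.85
tcp_pos: [0.6111, 0.094, 0.0535]
eef_rot: [179.9, -0.0, -0.0]
contact_force: [0.2, -5.1, 6.5]
gripper_width: 0.0274
gripper_force: 15.0
```

```bash
python3 -m inch '0 -0.08 0 0 0.2;0 -0.08 0 0 0.2;0 -0.08 0 0 0.2;0 -0.08 0 0 0.2;0 -0.08 0 0 0.2;0 -0.08 0 0 0.2;0 -0.08 0 0 0.2;0 -0.05 0 0 0.2'; python3 -m inch '0 -0.04 0 0 0.2;0 0 0 0 0.2;0 0 0 0 0.2;0 0 -0.03 0 0.2;0 0 -0.05 0 0.2;0 0 -0.1 0 0.2;0 0 -0.1 0 0.2;0 0 0 0 0.2' 20
```

```text
time_s: 24.85
tcp_pos: [0.6109, 0.1855, 0.0532]
eef_rot: [179.9, 0.0, 0.0]
contact_force: [-0.0, -3.8, 6.2]
gripper_width: 0.0275
gripper_force: 15.0
time_s: 25.85
tcp_pos: [0.6121, 0.1922, 0.0974]
eef_rot: [-179.9, -0.2, -0.0]
contact_force: [-0.1, 0.8, -2.6]
gripper_width: 0.0273
gripper_force: 20.0
```

```bash
python3 -m inch '0 0 -0.14 0 0.2;0 0 -0.18 0 0.2;0 0 -0.14 0 0.2;-0.1 -0.13 0 0 0.2;-0.15 -0.195 0 0 0.2;-0.15 -0.195 0 0 0.2;-0.1 -0.13 0 0 0.2;-0.05 -0.067 0 -0.0167 0.2'; python3 -m inch '0 0 0 -0.0167 0.2;0 0 0.1 0 0.2;0 0 0.16 0 0.2;0 0 0.16 0 0.2;0 0 0.12 0 0.2;0 0 0.07 0 0.2;0 0 0 0 0.2;0 0 0 0 0.2'; python3 - <<'E'
from h import *
t=capture("top");cv2.imwrite("pics/t6.png",cv2.resize(np.hstack([t["color"][150:290,110:270],capture("scene")["color"][100:240,310:470]]),None,fx=2.5,fy=2.5))
print(get_state()['tcp_pos'])
E
```

```text
time_s: 26.85
tcp_pos: [0.5274, 0.3002, 0.1638]
eef_rot: [-180.0, 0.0, 6.2]
contact_force: [0.0, -0.2, -3.2]
gripper_width: 0.0274
gripper_force: 20.0
time_s: 27.85
tcp_pos: [0.5289, 0.2994, 0.073]
eef_rot: [-180.0, -0.0, 12.0]
contact_force: [-0.5, 0.5, -2.2]
gripper_width: 0.0277
gripper_force: 20.0
[0.52895609 0.2995646  0.07332404]
```

View pics/t6.png

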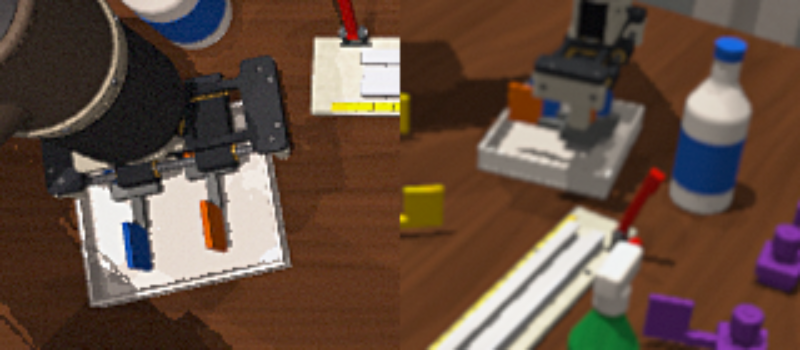

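The blue blade at (137,245) and orange blade at (213,225) are parallel, and both are within the tray. I'll lower orange.

```bash
python3 -m inch '0 0 0.05 0 0.2;0 0 0.06 0 0.2;0 0 0.045 0 0.2;0 0 0.025 0 0.2;0 0 0.015 0 0.2;0 0 0.008 0 0.2;0 0 0 0 0.2;0 0 0 0 0.2'; python3 -m inch '0 0 0.004 0 0.2;0 0 0.003 0 0.2;0 0 0.003 0 0.2;0 0 0 0 0.2;0 0 0 0 0.2;0 0 0 0 0.2;0 0 0 0 0.2;0 0 0 0 0.2'
```

```text
time_s: 28.95
tcp_pos: [0.5286, 0.2993, 0.0423]
eef_rot: [-180.0, -0.0, 12.0]
contact_force: [0.2, 0.2, -1.8]
gripper_width: 0.0276
gripper_force: 20.0
time_s: 29.95
tcp_pos: [0.5288, 0.2993, 0.0414]
eef_rot: [-180.0, -0.0, 12.0]
contact_force: [-2.0, -1.7, 6.7]
gripper_width: 0.0272
gripper_force: 20.0
```

Contact is made, so I'll release and retreat upward, then away toward -x for a clear view.

```bash
python3 -m inch '0 0 0 0 0.4;0 0 0 0 0.5;0 0 0 0 0.5;0 0 -0.06 0 0.5;0 0 -0.2 0 0.5;0 0 -0.3 0 0.5;0 0 -0.3 0 0.5;0 0 -0.1 0 0.5'; python3 -m inch '0.1 0.35 0 0 0.5;0.1 0.35 0 0 0.5;0.1 0.35 0 0 0.5;0.1 0.35 0 0 0.5;0 0.35 0 0 0.5;0 0.35 0 0 0.5;0 0 0 0 0.5;0 0 0 0 0.5'; python3 - <<'E'
from h import *
t=capture("top");cv2.imwrite("pics/t7.png",np.vstack([cv2.resize(t["color"],(480,300)),cv2.resize(capture("scene")["color"],(480,300))]))
print(get_state()['tcp_pos'])
E
```

```text
time_s: 30.95
tcp_pos: [0.5298, 0.3001, 0.1886]
eef_rot: [-179.8, -0.3, 12.0]
contact_force: [-0.6, 0.4, -1.1]
gripper_width: 0.0442
gripper_force: 0.0
time_s: 31.95
tcp_pos: [0.6525, 0.0033, 0.1842]
eef_rot: [-180.0, 0.0, 11.9]
contact_force: [1.0, 0.4, 0.3]
gripper_width: 0.0439
gripper_force: 0.0
[0.65253245 0.00441513 0.18447438]
```

View pics/t7.png

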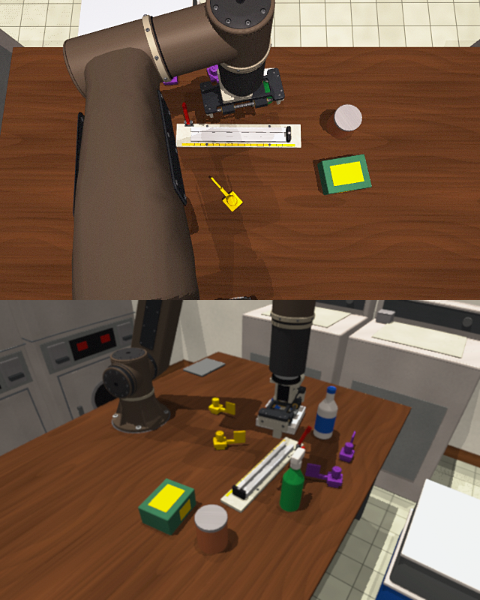

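The arm hides the tray in both views, though the bystanders look untouched. I'll swing the arm to the right and check by numbers.

```bash
python3 -m inch '-0.12 0.35 0 0 0.5;-0.12 0.35 0 0 0.5;-0.12 0.35 0 0 0.5;-0.12 0.35 0 0 0.5;-0.12 0.35 0 0 0.5;-0.12 0.35 0 0 0.5;-0.12 0.35 0 0 0.5;0 0 0 0 0.5'; python3 - <<'E'
from h import *
t,s=capture("top"),capture("scene")
print(get_state()['tcp_pos'])
bt=blobs(t,'blue');bs=blobs(s,'blue');print(bt);print(bs)
def o(c):
    h=cv2.cvtColor(c["color"],cv2.COLOR_BGR2HSV);m=cv2.inRange(h,(5,190,165),(16,255,255));n,l,st,ce=cv2.connectedComponentsWithStats(m)
    return [(st[i].tolist(),ce[i].round(1).tolist()) for i in range(1,n) if 30<st[i][4]<500]
print('o',o(t),o(s))
for n,X in(('bk',(.512,.378,.054)),('ok',(.529,.2996,.054)),('bb',(.4415,.363,.042)),('ob',(.4586,.2846,.042)),('detcap',(.6757,.3365,.1936))):print(n,proj(t,X).round(1),proj(s,X).round(1))
h=cv2.cvtColor(t["color"],cv2.COLOR_BGR2HSV);m=cv2.inRange(h,(0,0,105),(180,60,255));m[:185]=0;m[:,235:]=0
r=cv2.minAreaRect(max(cv2.findContours(cv2.morphologyEx(m,cv2.MORPH_CLOSE,np.ones((5,5))),0,2)[0],key=cv2.contourArea));print(r)
print('red',blobs(t,'red'),blobs(s,'red'))
E
```

```text
time_s: 33.05
tcp_pos: [0.6053, -0.3844, 0.1838]
eef_rot: [-180.0, 0.1, 11.9]
contact_force: [-0.4, 0.5, 0.2]
gripper_width: 0.0436
gripper_force: 0.0
[ 0.60608619 -0.38154502  0.18418891]
[([265, 21, 5, 42, 120], [266.7, 44.1]), ([150, 120, 19, 17, 231], [158.7, 127.9]), ([167, 138, 33, 29, 351], [188.3, 156.2]), ([151, 211, 16, 13, 132], [158.5, 217.0]), ([159, 239, 12, 19, 156], [164.2, 248.1])]
[([436, 115, 12, 10, 100], [441.5, 119.4]), ([362, 131, 13, 15, 141], [367.7, 137.9]), ([386, 136, 9, 10, 72], [389.7, 140.8]), ([420, 153, 27, 25, 466], [432.0, 166.0]), ([501, 377, 48, 23, 522], [519.5, 392.3])]
o [([186, 204, 12, 13, 73], [191.2, 209.5])] []
bk [157.7 217.6] [388.7 140.6]
ok [192.5 210.4] [381.5 152.7]
bb [163.9 249.1] [366.5 139.1]
ob [198.7 241.8] [358.3 150.9]
detcap [158.3 127.4] [441.1 119.5]
((179.81851196289062, 230.64454650878906), (69.48426818847656, 84.0392074584961), 78.02386474609375)
red [([338, 95, 6, 6, 30], [341.0, 97.5]), ([243, 136, 10, 30, 144], [247.5, 150.6])] [([134, 46, 13, 11, 95], [140.0, 50.8]), ([103, 55, 14, 13, 115], [109.2, 60.9]), ([398, 168, 18, 25, 118], [406.6, 178.6])]
```

Both stops are within about 1 px of where upright stops should appear. The tray, detergent and catch haven't moved, so I'll hand in.

```bash
python3 -c "
from plant import *
print(close_job())"
```

```text
the job is handed in; nothing more can be done
None
```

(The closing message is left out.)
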